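Lock the sliding stage with its transit pin

TASK

Lock the small sliding stage for transport: slide its tongue in under the bridge until the hole in the tongue lines up with the hole in the bridge, then put the longer of the two steel pins from the holder down through both holes until its collar sits on the bridge, and let go. Leave the shorter pin standing in the holder.

Things in the scene. Friction and masses are not known exactly. Their poses are not given: they have to be found in the camera images.
- tongue (a joint): How far the stage's flat steel tongue is drawn out from the lined-up position, in m: 0 = its hole exactly under the bridge hole. It starts drawn out, about 0.045 to 0.075, and can be pushed too far, to a stop at -0.02; no stop or click at 0. It slides level against about 2.5 N of friction and stays where it is left.
- tongue_post (a point): Top centre of the upright round aluminium post on the tongue's outer end, to pinch or push: 20 mm diameter, top 75 mm above the bench, 47 mm above the tongue (foot: a disc 30 mm wide, 4 mm high). The tongue, 40 mm wide and 12 thick, runs between low rails level with its top, 28 mm above the bench. Axes as bridge_hole.
- tongue_hole (a point): Centre of the round through hole in the tongue, at its top face, 28 mm above the bench: 26 mm diameter, on the tongue's centre line, 105 mm from the post. At the start it is seen between bridge and post.
- bridge_hole (a point): Centre, at the top face, of the 26 mm through hole in the aluminium bridge, a fixed plate 70 x 56 mm, 12 thick, top 42 mm above the bench, across the stage's rails. An equal hole in the base goes on down to the bench. y runs along the tongue, away from the post (its way in), z up. The stage (84 x 285 mm, fixed) lies roughly along world y, post to the robot's right.
- long_pin: The longer steel pin, the taller in the holder. Origin at its tip's centre, z up. Shank 16 mm diameter, 38 long, the last 8 mm tapered to 8 mm; collar 44 mm diameter, 38 to 43 mm above the tip; dark round grip 22 mm diameter, 43 to 88 mm above the tip. About 0.12 kg. Stands loose, 18 mm deep, in the holder, tip 8 mm above the bench. Home: collar on the bridge.
- short_pin: The shorter pin: the same but for its 20 mm shank, so it stands 18 mm lower, its collar nearly on the holder. Origin at its tip, z up. The holder is a fixed aluminium block 60 x 160 x 26 mm with two equal holes 90 mm apart; either pin may be in either. Between the holder and the stage stands a wooden case with its lid open, about 140 mm high: pass above it.
Mind the look-alikes: they are no part of the job. What is shaped like the long_pin but turquoise is not meant.

How it is judged (in metres and radians):
At the end, for the whole second after the job is handed in: The long pin is upright (10 degrees), at rest, its tip within 10 mm of the bridge hole's axis and 32 mm or more below the bridge's top; the tongue is within 12 mm of lined up; the short pin is within 30 mm of its start and upright (15 degrees) (horizontal distance between long_pin and bridge_hole below 0.01 m and z of long_pin in the frame of bridge_hole below -0.032 m and angle between long_pin's own z axis and vertical below 0.175 rad and value of joint tongue between -0.012 and 0.012 m and linear speed of long_pin below 0.02 m/s and distance of short_pin from where it was at the start of the episode below 0.03 m and angle between short_pin's own z axis and vertical below 0.26 rad); the robot touches nothing.
It also fails if it takes over 59 s, if anything falls off the work surface, if the arm or the gripper's body presses on something with over 40 N, if the wrist force passes 120 N, or if a joint passes its speed limit or range.

ROBOT

A 6-joint arm with a two-finger parallel gripper is mounted at the origin on a cart in front of the work surface, level with it; the furniture and walls round the work are solid. World frame = base frame: x ahead of the robot, y to its left, z up, the work surface at z = 0. Lengths are in mm, angles in rad, forces in N, time in s.
With the tool pointing down it reaches from about 375 to 975 mm from the base axis. Payload 3.8 kg.
Tool frame: the origin (TCP) lies midway between the tips of the shut fingers; the grasp point (between the pads) lies 19 mm behind it; z points along the fingers, y is the line along which they close (so a half turn about z gives the same grasp; the last joint's range is limited). The gripper opens to 88 mm and grips with 3 to 60 N. Pads are 18 mm wide; open, the fingers measure 123 mm over their backs; the gripper's body (75 mm by 187 mm) begins 45 mm behind the grasp point.
Start: joints at [-1.301, 0.264, 1.604, -0, 1.274, -0.037], TCP at [203.851, -643.477, 238.706] pointing down, gripper open.
Joint ranges: [-2.63, 2.63], [-0.94, 2.18], [0.31, 2.57], [-1.31, 4.45], [0, 2.66], [-2.55, 2.55]. Speed limits (rad/s): [2.57, 2.57, 3.14, 3.14, 3.14, 3.14].

INTERFACE

Orientations are given as a rotation vector (axis times angle).
In Python, from rig import ctrl gives the robot as it stands.
- The arm moves only by the tool play_rows, never from a script. Its argument "deltas" is a list of rows, each a list of 7 numbers: the turn, a rotation vector about the world's x, y, z scaled (see below), then the shift along the world's x, y, z scaled (see below), then the opening, from 0 (shut) to 1 (fully open). In form: [[wx, wy, wz, tx, ty, tz, hand], ...]. A call has 1 to 12 rows; each row is the pose to reach, as a shift and turn from the pose commanded when the call began; what a row does not reach only later rows make up. The controller multiplies each number of a shift by 0.3 m and each number of a turn by pi/2 rad. A row lasts 1/10 s, in which the tool goes at most 50 mm and 8.59 degrees, less where a joint would pass 70% of its speed; a pose out of reach is approached as far as the arm can. A call with a number of a shift or a turn outside -1 to 1 is refused whole. A call with a gripper value outside its range is refused whole. The fingers move at their own pace and stop on an object; "force" is the grip in N (left out, the last holds). Time passes only in rows, so rows that repeat a pose let the fingers close. It gives the time, the measured TCP pose, the force, the opening and the grip force at its end, in the units of the state.
- ctrl.sense(): the state, without advancing time (a new reading comes with each control period).
- ctrl.snapshot(name): name is "scene" or "top" or "wrist"; returns the picture (480x640x3 uint8, red, green, blue); there is no depth.
- ctrl.camera_params(name): a dict with "fx", "fy", "cx", "cy" (pixels), "pose" (4x4, takes a point from camera to world coordinates); the wrist camera has in their place "mount" (4x4, takes a point from camera to tool coordinates, whose origin is the TCP and whose axes are the flange's). Camera axes: x right, y down, z forward; pixel columns grow to the right and rows downward; lengths in mm; the calibration is good to about 2 mm. A picture is of the moment at which its call begins: read the wrist's pose just before it. camera_params takes no time and is no camera call.
- ctrl.sign_off(): hands the job in; it is judged then, once.
The state is a dict: "time": time; "joint_pos": joint angles; "dq": joint speeds; "joint_torque": joint torques, N m; "tool_pos": TCP position; "orientation": TCP orientation; "ft_force": force on the tool from outside, world axes, zero at the start; "wrist_torque": the same for the moment, N m; "width": opening from 0.0 (shut) to 1.0 (fully open); "grip_force": force on a finger pad.
Only numpy, scipy, OpenCV 4.12 (cv2) and the standard library are available. Lean on these libraries where they do the work, as an engineer would, in place of code of your own. Each camera call takes 0.05 s, during which the arm holds its last target. There are 200 camera calls.

## Working session

There is one attempt and no reset: what is moved stays moved. The work goes in short steps, Python scripts to look and compute and a tool call to move; the robot and the scene stay as the last step left them, time stands still between calls to the robot, and variables do not carry over. Pictures are saved under pics/ and viewed, at most 10 in all, crops included, and the job is handed in when it is done.

Besides the shell and the picture viewer there is one more tool, called after "Call:" by a JSON object that holds its "method" and its "body". play_rows: Moves the arm, as the interface text tells. Shifts and turns lie within -1 to 1; 1 stands for 0.3 m of shift or pi/2 rad of turn. Its arguments: {"type":"object","properties":{"deltas":{"type":"array","items":{"type":"array","items":{"type":"number"}}},"force":{"type":"number"}},"required":["deltas"]}

```bash
ls; mkdir -p pics; python3 - <<'E'
from rig import ctrl
import cv2, numpy as np
np.set_printoptions(precision=3,suppress=True)
for n in ("scene","top"):
    im=ctrl.snapshot(n); cv2.imwrite(f"pics/{n}0.png",im[:,:,::-1])
for n in ("scene","top","wrist"):
    print(n,ctrl.camera_params(n))
print(ctrl.sense())
E
```

```text
pics
scene {'fx': 620.4833935299325, 'fy': 620.4833935299325, 'cx': 318.8260662257913, 'cy': 236.8993934535477, 'pose': array([[  -0.896,   -0.201,    0.395,   17.49 ],
       [  -0.443,    0.448,   -0.776, 1017.487],
       [  -0.021,   -0.871,   -0.491,  691.28 ],
       [   0.   ,    0.   ,    0.   ,    1.   ]])}
top {'fx': 447.39128421780595, 'fy': 447.39128421780595, 'cx': 315.8035531562301, 'cy': 238.03576908461602, 'pose': array([[  -0.003,   -0.985,    0.172,  301.212],
       [  -1.   ,   -0.002,   -0.026,   79.136],
       [   0.026,   -0.172,   -0.985, 1150.758],
       [   0.   ,    0.   ,    0.   ,    1.   ]])}
wrist {'fx': 394.789522881013, 'fy': 394.789522881013, 'cx': 308.14654745903056, 'cy': 241.41918935930528, 'mount': array([[   0.001,   -0.95 ,   -0.311,   79.872],
       [   1.   ,    0.   ,    0.001,   -0.141],
       [  -0.001,   -0.311,    0.95 , -146.394],
       [   0.   ,    0.   ,    0.   ,    1.   ]])}
{'time': 0.1, 'joint_pos': array([-1.301,  0.265,  1.605,  0.   ,  1.274, -0.037]), 'dq': array([-0.   , -0.   , -0.004,  0.002,  0.   ,  0.   ]), 'joint_torque': array([  0.   , -50.362, -35.807,   0.073,   0.023,  -0.   ]), 'tool_pos': array([ 203.693, -642.876,  237.547]), 'orientation': array([-3.103, -0.48 ,  0.   ]), 'ft_force': array([ 0.785, -0.359, -0.408]), 'wrist_torque': array([0.003, 0.035, 0.025]), 'grip_force': 0.0, 'width': 0.998473940941152}
```

View pics/scene0.png

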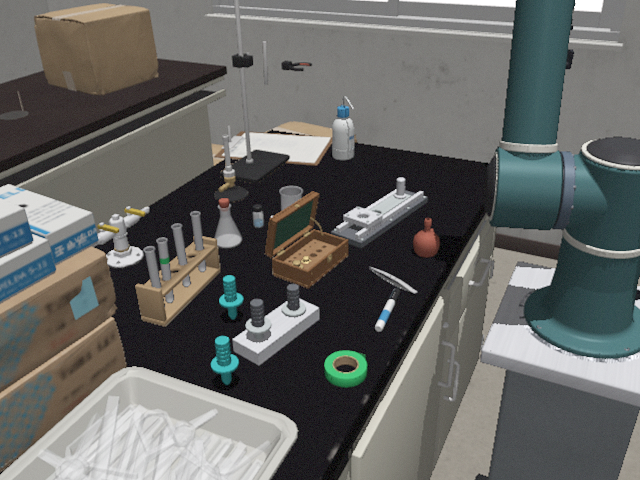

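View pics/top0.png

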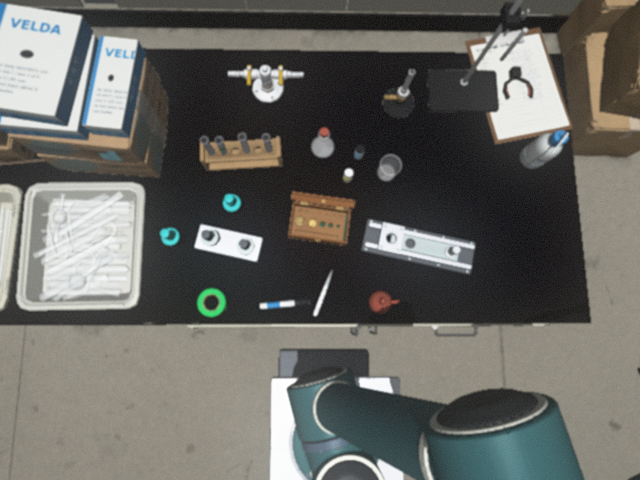

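The scene view shows two grey pins in the holder at about (258,315) and (293,297). Turquoise decoys stand at (231,290) and (224,360). The stage has its bridge at (362,215) and its post at (401,187). In the top view, the pins are at (210,236) and (240,243), the bridge hole at (391,238), the tongue hole at (410,243) and the post at (455,250). Next I'll enlarge the view to tell the two pins apart.

```bash
python3 - <<'E'
import cv2, numpy as np
s=cv2.imread("pics/scene0.png"); t=cv2.imread("pics/top0.png")
a=cv2.resize(s[270:370,200:330],None,fx=4,fy=4,interpolation=cv2.INTER_CUBIC)[:, :400]
a=cv2.resize(s[275:365,225:325],(400,360),interpolation=cv2.INTER_CUBIC)
b=cv2.resize(t[215:275,190:270],(400,300),interpolation=cv2.INTER_CUBIC)
c=cv2.resize(t[210:280,355:480],(400,224),interpolation=cv2.INTER_CUBIC)
d=cv2.resize(s[170:245,330:430],(400,300),interpolation=cv2.INTER_CUBIC)
out=np.zeros((600,800,3),np.uint8)
out[:360,:400]=a; out[:300,400:]=b; out[376:600,:400]=c; out[300:600,400:]=d
cv2.imwrite("pics/crop0.png",out)
E
```

```text
(no output)
```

View pics/crop0.png

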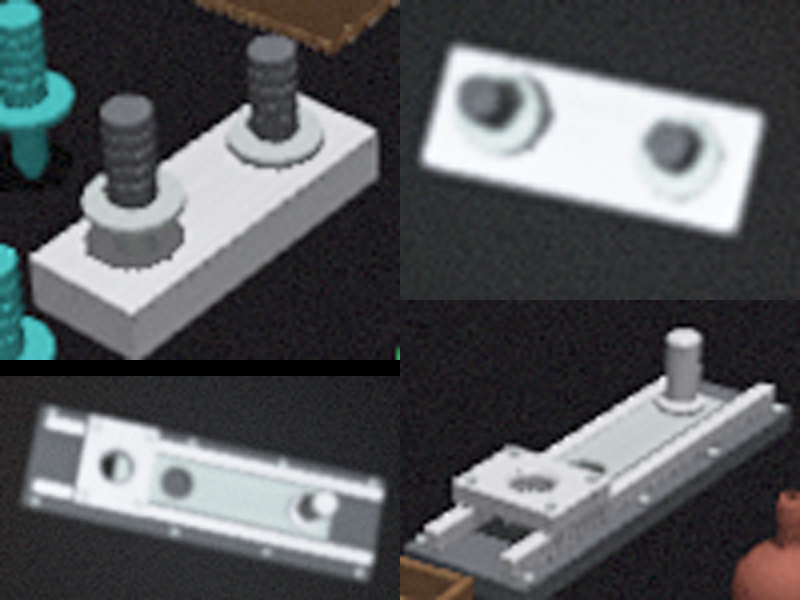

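The near pin is the long one. It is at scene (257,302) and top (207,235), grey, with its collar well clear of the holder and casting a shadow. The far pin at (293,287) has its collar almost on the block, so it is the short one. The turquoise ones are decoys. Now I'll cast rays.

```bash
cat > h.py <<'E'
from rig import ctrl
import cv2, numpy as np
from scipy.spatial.transform import Rotation as R
np.set_printoptions(precision=1,suppress=True)
def ray(n,u,v,state=None):
    c=ctrl.camera_params(n)
    if n=="wrist":
        s=state or ctrl.sense(); T=np.eye(4); T[:3,:3]=R.from_rotvec(s["orientation"]).as_matrix(); T[:3,3]=s["tool_pos"]; P=T@c["mount"]
    else: P=c["pose"]
    d=P[:3,:3]@[(u-c["cx"])/c["fx"],(v-c["cy"])/c["fy"],1]
    return P[:3,3],d
def at(n,u,v,z,state=None):
    o,d=ray(n,u,v,state); return o+d*(z-o[2])/d[2]
def proj(n,p,state=None):
    o,_=ray(n,0,0,state); c=ctrl.camera_params(n)
    M=np.stack([ray(n,c["cx"]+c["fx"]*i,c["cy"]+c["fy"]*j,state)[1] for i,j in((1,0),(0,1),(0,0))],1)
    q=np.linalg.solve(np.stack([M[:,0]-M[:,2],M[:,1]-M[:,2],M[:,2]],1),np.array(p)-o); return np.array([c["cx"]+c["fx"]*q[0]/q[2],c["cy"]+c["fy"]*q[1]/q[2]])
E
python3 - <<'E'
from h import *
for n,z,t,s in [("long",96,(207.4,235),(257,302)),("short",78+18,(245.2,243.6),(293,287)),("short78+",96-18+0,(245.2,243.6),(293,287)),("post",75,(456,249.7),(401,178.7)),("bridge",42,(391.6,237.8),(363.2,216)),("thole",28,(410.6,243.7),(377,207)),]:
    print(n,at("top",*t,z),at("scene",*s,z))
for p in[(190+(452-400)/5,215+44/5),(190+(765-400)/5,215+112/5),(190+(740-400)/5,215+236/5),(190+23/5,215+165/5)]: print("holder corner",at("top",*p,26))
E
```

```text
long [492.1 309.2  96. ] [492.5 314.5  96. ]
short [471.5 219.   96. ] [459.3 250.8  96. ]
short78+ [474.4 221.4  78. ] [472.6 227.6  78. ]
post [ 460.6 -293.3   75. ] [ 458.7 -294.3   75. ]
bridge [ 495.7 -142.2   42. ] [ 490.7 -136.5   42. ]
thole [ 482.9 -193.3   28. ] [ 488.9 -217.3   28. ]
holder corner [533.8 343.3  26. ]
holder corner [498.9 183.5  26. ]
holder corner [435.4 195.   26. ]
holder corner [471.4 355.3  26. ]
```

The point heights and pin spacing agree with the sizes given: the short pin fits at z 78, and the pins are about 90 mm apart. The tongue is drawn out about 52 mm, and its push direction is about (0.22, 0.976). Moving towards the post.

Call:
{"method": "play_rows", "body": {"deltas": [[0, 0, -0.1, 0.2, 0.25, 0, 0.7], [0, 0, -0.2, 0.4, 0.5, 0, 0.7], [0, 0, -0.336, 0.667, 0.967, 0, 0.7], [0, 0, -0.336, 0.667, 0.967, 0, 0.7], [0, 0, -0.336, 0.667, 0.967, 0, 0.7], [0, 0, -0.336, 0.667, 0.967, 0, 0.7], [0, 0, -0.336, 0.667, 0.967, 0, 0.7], [0, 0, -0.336, 0.667, 0.967, 0, 0.7], [0, 0, -0.336, 0.667, 0.967, 0, 0.7], [0, 0, -0.336, 0.667, 0.967, 0, 0.7]]}}

```text
time: 1.1
tool_pos: [403.5, -354.1, 238.5]
orientation: [3.122, -0.347, -0.001]
ft_force: [-0.1, -0.3, 0.3]
width: 0.7
grip_force: 0.0
```

Call:
{"method": "play_rows", "body": {"deltas": [[0, 0, 0, 0.19, 0.2, -0.1, 0.7], [0, 0, 0, 0.19, 0.2, -0.1, 0.7], [0, 0, 0, 0.19, 0.2, -0.1, 0.7], [0, 0, 0, 0.19, 0.2, -0.1, 0.7], [0, 0, 0, 0.19, 0.2, -0.1, 0.7], [0, 0, 0, 0.19, 0.2, -0.1, 0.7]]}}

```text
time: 1.7
tool_pos: [460.4, -295.0, 209.4]
orientation: [3.121, -0.35, 0.001]
ft_force: [-0.2, -0.1, 0.0]
width: 0.702
grip_force: 0.0
```

```bash
python3 - <<'E'
from h import *
s=ctrl.sense(); im=ctrl.snapshot("wrist"); cv2.imwrite("pics/w1.png",im[:,:,::-1])
print(s["time"],s["tool_pos"],s["orientation"]*100,s["width"],s["ft_force"])
M=R.from_rotvec(s["orientation"]).as_matrix(); print(M*100)
for p in [(460,-293,75),(494,-140,42),(483,-193,28)]: print(proj("wrist",p,s))
E
```

```text
1.7 [ 460.4 -295.   209.4] [312.1 -35.    0.1] 0.7023938967204685 [-0.2 -0.1  0. ]
[[  97.5  -22.1    0.1]
 [ -22.1  -97.5   -0.1]
 [   0.1    0.1 -100. ]]
[304.6 227.5]
[113.5 217.2]
[184.6 211.9]
```

View pics/w1.png

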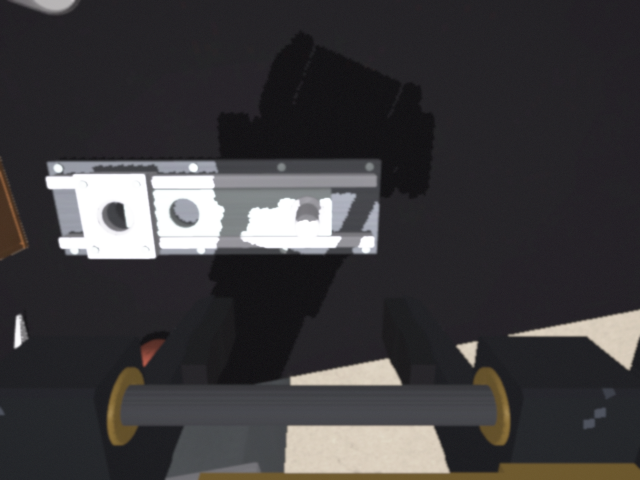

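The wrist view shows the stage level in the image, so the tool's y runs along it. The bridge hole is at about (116,216), the tongue hole at about (185,211) and the post near (307,215), partly in shadow. One enlarged crop should pin these down.

```bash
python3 - <<'E'
import cv2, numpy as np
a=cv2.imread("pics/w1.png")[150:270,50:390]
a=(255*(a/255.)**0.5).astype(np.uint8)
cv2.imwrite("pics/w1c.png",cv2.resize(a,(800,282),interpolation=cv2.INTER_CUBIC))
E
```

```text
(no output)
```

View pics/w1c.png

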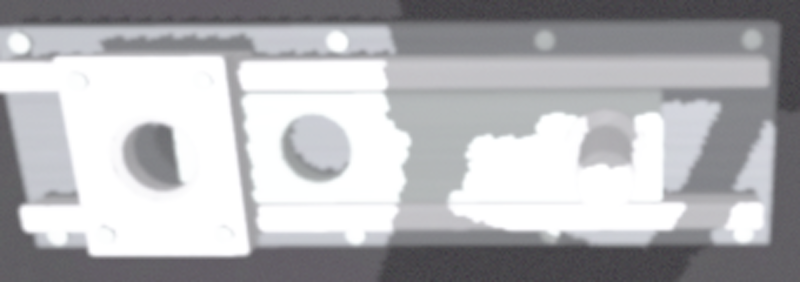

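```bash
python3 - <<'E'
from h import *
s=dict(tool_pos=np.array([460.4,-295,209.4]),orientation=np.array([3.121,-.350,.001]))
b=at("wrist",117.1,216.3,42,s);t=at("wrist",184.3,212.9,28,s);p=at("wrist",307.3,228,75,s)
ax=np.array([.221,.975,0])
print(b,t,p,(b-t)@ax,(t-p)@ax,(b-p)@ax,np.cross((b-p)[:2],ax[:2]))
E
```

```text
[ 494.  -143.1   42. ] [ 482.2 -192.5   28. ] [ 459.1 -294.9   75. ] 50.75360587344285 104.90602599707222 155.65963187051506 0.47426795665953847<stdin>:5: DeprecationWarning: Arrays of 2-dimensional vectors are deprecated. Use arrays of 3-dimensional vectors instead. (deprecated in NumPy 2.0)
```

The measurements agree: the tongue is 50.7 mm out, and hole to post is 104.9 mm against 105. Descending, then pinching the post.

Call:
{"method": "play_rows", "body": {"deltas": [[0, 0, 0, -0.004, -0.003, -0.15, 0.7], [0, 0, 0, -0.004, -0.003, -0.3, 0.7], [0, 0, 0, -0.004, -0.003, -0.42, 0.7], [0, 0, 0, -0.004, -0.003, -0.5, 0.7], [0, 0, 0, -0.004, -0.003, -0.54, 0.7], [0, 0, 0, -0.004, -0.003, -0.54, 0.7], [0, 0, 0, -0.004, -0.003, -0.54, 0.2], [0, 0, 0, -0.004, -0.003, -0.54, 0.1], [0, 0, 0, -0.004, -0.003, -0.54, 0.1], [0, 0, 0, -0.004, -0.003, -0.54, 0.1], [0, 0, 0, -0.004, -0.003, -0.54, 0.1], [0, 0, 0, -0.004, -0.003, -0.54, 0.1]], "force": 15}}

```text
time: 2.95
tool_pos: [460.1, -294.4, 47.2]
orientation: [3.122, -0.346, 0.001]
ft_force: [-1.0, 1.1, 1.7]
width: 0.223
grip_force: 15.0
```

Call:
{"method": "play_rows", "body": {"deltas": [[0, 0, 0, 0.006, 0.028, 0, 0.1], [0, 0, 0, 0.013, 0.056, 0, 0.1], [0, 0, 0, 0.019, 0.083, 0, 0.1], [0, 0, 0, 0.025, 0.111, 0, 0.1], [0, 0, 0, 0.031, 0.139, 0, 0.1], [0, 0, 0, 0.0375, 0.165, 0, 0.1], [0, 0, 0, 0.0375, 0.165, 0, 0.1], [0, 0, 0, 0.0375, 0.165, 0, 0.1], [0, 0, 0, 0.0375, 0.165, 0, 0.1]]}}

```text
time: 3.85
tool_pos: [471.5, -242.9, 47.1]
orientation: [-3.121, 0.346, -0.0]
ft_force: [-1.1, 3.1, 7.2]
width: 0.222
grip_force: 15.0
```

Call:
{"method": "play_rows", "body": {"deltas": [[0, 0, 0, 0, 0, 0, 0.5], [0, 0, 0, 0, 0, 0, 0.6], [0, 0, 0, 0, 0, 0, 0.6], [0, 0, 0, 0, 0, 0.15, 0.6], [0, 0, 0, 0, 0, 0.3, 0.6], [0, 0, 0, 0, 0, 0.45, 0.6], [0, 0, 0, 0, 0, 0.6, 0.6], [0, 0, 0, 0.02, 0.15, 0.7, 0.6], [0, 0, 0, 0.05, 0.3, 0.7, 0.6], [0, 0, 0, 0.05, 0.3, 0.7, 0.6], [0, 0, 0, 0.05, 0.3, 0.7, 0.6], [0, 0, 0, 0.05, 0.3, 0.7, 0.6]]}}

```text
time: 5.05
tool_pos: [485.5, -155.1, 255.8]
orientation: [3.122, -0.346, -0.002]
ft_force: [-1.1, 0.1, -0.7]
width: 0.604
grip_force: 0.0
```

```bash
python3 - <<'E'
from h import *
s=ctrl.sense(); im=ctrl.snapshot("wrist"); cv2.imwrite("pics/w2.png",im[:,:,::-1])
print(s["time"],s["tool_pos"],s["orientation"]*100,s["width"],s["ft_force"])
u,v=proj("wrist",(494,-143.1,42),s);print(u,v,proj("wrist",(470.8,-245.5,75),s))
a=im[int(v)-75:int(v)+75,max(int(u)-75,0):int(u)+225,::-1]
a=(255*(a/255.)**0.6).astype(np.uint8); cv2.imwrite("pics/w2c.png",cv2.resize(a,None,fx=2.6,fy=2.6,interpolation=cv2.INTER_CUBIC))
E
```

```text
5.05 [ 485.5 -155.1  255.8] [312.2 -34.6  -0.2] 0.604336418726071 [-1.1  0.1 -0.7]
292.713856537836 196.4352116610083 [415.4 204.7]
```

View pics/w2c.png

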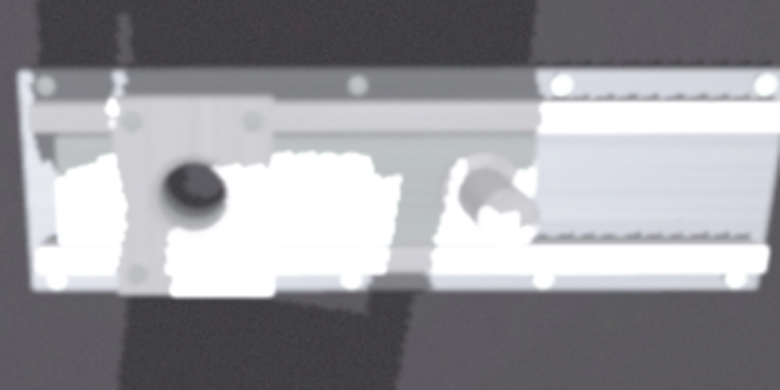

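The bridge hole at (292,196) is dark all the way through, and the post is within about 1 mm of its predicted pixel, so the tongue is lined up. Refined bridge hole: about (494.3, -142.7). Next, a quarter turn and over to the long pin, passing above the case.

Call:
{"method": "play_rows", "body": {"deltas": [[0, 0, 0.095, 0, 0.12, 0, 0.6], [0, 0, 0.19, 0, 0.24, 0, 0.6], [0, 0, 0.285, 0, 0.36, 0, 0.6], [0, 0, 0.38, 0, 0.48, 0, 0.6], [0, 0, 0.475, 0, 0.6, 0, 0.6], [0, 0, 0.57, 0, 0.72, 0, 0.6], [0, 0, 0.665, 0, 0.84, 0, 0.6], [0, 0, 0.76, 0, 0.96, 0, 0.6], [0, 0, 0.855, 0, 0.967, 0, 0.6], [0, 0, 0.95, 0, 0.967, 0, 0.6], [0, 0, 1, 0, 0.967, 0, 0.6], [0, 0, 1, 0, 0.967, 0, 0.6]]}}

```text
time: 6.3
tool_pos: [486.1, 134.3, 255.8]
orientation: [-2.454, -1.961, 0.002]
ft_force: [0.7, -0.1, 0.5]
width: 0.604
grip_force: 0.0
```

Call:
{"method": "play_rows", "body": {"deltas": [[0, 0, 0, 0.02, 0.15, 0, 0.6], [0, 0, 0, 0.02, 0.3, -0.1, 0.6], [0, 0, 0, 0.02, 0.45, -0.2, 0.6], [0, 0, 0, 0.02, 0.588, -0.25, 0.6], [0, 0, 0, 0.02, 0.588, -0.25, 0.6], [0, 0, 0, 0.02, 0.588, -0.25, 0.6], [0, 0, 0, 0.02, 0.588, -0.25, 0.6], [0, 0, 0, 0.02, 0.588, -0.25, 0.6]]}}

```text
time: 7.1
tool_pos: [493.0, 310.4, 182.8]
orientation: [2.455, 1.959, 0.002]
ft_force: [-0.1, -0.3, 0.1]
width: 0.599
grip_force: 0.0
```

```bash
python3 - <<'E'
from h import *
s=ctrl.sense(); im=ctrl.snapshot("wrist"); cv2.imwrite("pics/w3.png",im[:,:,::-1])
print(s["time"],s["tool_pos"],s["orientation"]*100,s["width"],s["ft_force"],s["joint_pos"]*100)
print(proj("wrist",(492.3,311.5,96),s),proj("wrist",(473.5,224,78),s))
E
```

```text
7.1 [493.  310.4 182.8] [245.5 195.9   0.2] 0.5986958673686906 [-0.1 -0.3  0.1] [ 51.9  13.1 186.8  -0.  114.1  74.3]
[307.9 246.3] [309.2 353.2]
```

View pics/w3.png

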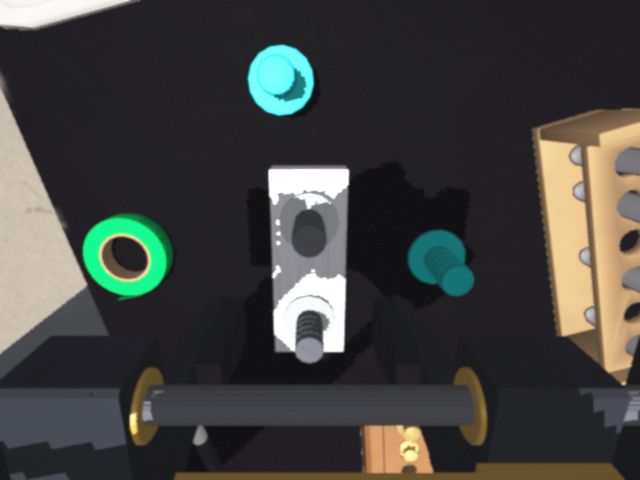

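The long pin's grip top is at (309,241), 5 px above the prediction, which puts it at about (493, 314). The short pin's top is at (310,347). The turquoise decoys are at (280,75) and (457,280), clear of the fingers. Descending and gripping.

Call:
{"method": "play_rows", "body": {"deltas": [[0, 0, 0, 0.003, 0.009, -0.12, 0.6], [0, 0, 0, 0.003, 0.009, -0.24, 0.6], [0, 0, 0, 0.003, 0.009, -0.34, 0.6], [0, 0, 0, 0.003, 0.009, -0.4, 0.6], [0, 0, 0, 0.003, 0.009, -0.416, 0.6], [0, 0, 0, 0.003, 0.009, -0.416, 0.6], [0, 0, 0, 0.003, 0.009, -0.416, 0.3], [0, 0, 0, 0.003, 0.009, -0.416, 0.15], [0, 0, 0, 0.003, 0.009, -0.416, 0.1], [0, 0, 0, 0.003, 0.009, -0.416, 0.1], [0, 0, 0, 0.003, 0.009, -0.416, 0.1], [0, 0, 0, 0.003, 0.009, -0.416, 0.1]], "force": 30}}

```text
time: 8.35
tool_pos: [493.5, 314.8, 57.7]
orientation: [2.452, 1.963, 0.002]
ft_force: [1.2, -0.6, 3.6]
width: 0.242
grip_force: 30.0
```

Call:
{"method": "play_rows", "body": {"deltas": [[0, 0, 0, 0, 0, 0.03, 0.1], [0, 0, 0, 0, 0, 0.08, 0.1], [0, 0, 0, 0, 0, 0.15, 0.1], [0, 0, 0, 0, 0, 0.25, 0.1], [0, 0, 0, 0, 0, 0.35, 0.1], [0, 0, 0, 0, 0, 0.45, 0.1], [0, 0, 0, 0, 0, 0.55, 0.1], [0, 0, 0, 0, 0, 0.63, 0.1], [0, 0, 0, 0, 0, 0.65, 0.1], [0, 0, 0, 0, 0, 0.65, 0.1]]}}

```text
time: 9.35
tool_pos: [493.2, 314.7, 253.5]
orientation: [2.453, 1.963, 0.004]
ft_force: [0.2, 0.1, -2.1]
width: 0.24
grip_force: 30.0
```

```bash
python3 - <<'E'
from h import *
s=ctrl.sense(); w=ctrl.snapshot("wrist")[:,:,::-1]; c=ctrl.snapshot("scene")[:,:,::-1]
print(s["time"],s["tool_pos"],s["width"],s["ft_force"])
tp=s["tool_pos"]; tip=tp+[0,0,-49]
u,v=proj("scene",tp).astype(int); print(u,v,"tip scene",proj("scene",tip),"tip wrist",proj("wrist",tip,s))
a=cv2.resize(c[v-70:v+90,u-80:u+80],(400,400),interpolation=cv2.INTER_CUBIC)
b=cv2.resize(w[180:380,208:408],(400,400),interpolation=cv2.INTER_CUBIC)
print("scene crop origin",u-80,v-70)
cv2.imwrite("pics/g1.png",np.hstack([a,b]))
E
```

```text
9.35 [493.2 314.7 253.5] 0.23994898192950057 [ 0.2  0.1 -2.1]
249 217 tip scene [251.8 245.3] tip wrist [309.6 270.8]
scene crop origin 169 147
```

View pics/g1.png

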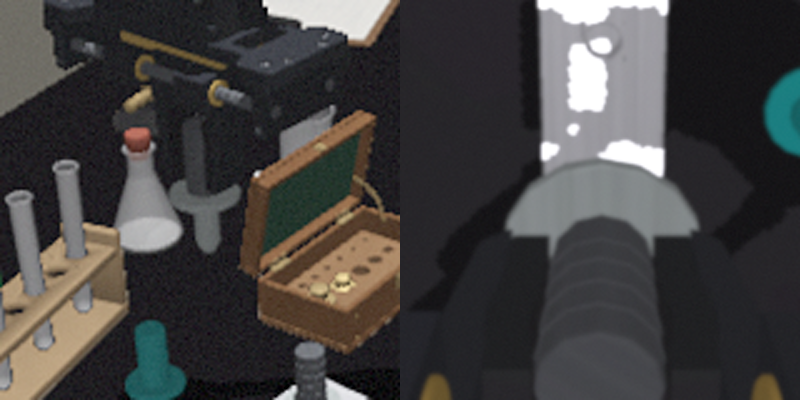

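The pin is held upright, with its tip at scene (252,246) against a prediction of (252,245), so it is centred under the TCP. Carrying it over the case to the bridge.

Call:
{"method": "play_rows", "body": {"deltas": [[0, 0, 0, 0, -0.04, 0, 0.1], [0, 0, 0, 0, -0.14, 0, 0.1], [0, 0, 0, 0, -0.26, 0, 0.1], [0, 0, 0, 0, -0.38, 0, 0.1], [0, 0, 0, 0, -0.5, 0, 0.1], [0, 0, 0, 0, -0.62, 0, 0.1], [0, 0, 0, 0, -0.74, 0, 0.1], [0, 0, 0, 0, -0.86, 0, 0.1], [0, 0, 0, 0, -0.98, 0, 0.1], [0, 0, 0, 0, -1, 0, 0.1]]}}

```text
time: 10.45
tool_pos: [491.4, 10.7, 250.3]
orientation: [-2.456, -1.958, 0.005]
ft_force: [0.3, 0.2, -1.4]
width: 0.239
grip_force: 30.0
```

Call:
{"method": "play_rows", "body": {"deltas": [[0, 0, 0, 0.005, -0.12, 0, 0.1], [0, 0, 0, 0.005, -0.24, 0, 0.1], [0, 0, 0, 0.005, -0.36, 0, 0.1], [0, 0, 0, 0.005, -0.46, 0, 0.1], [0, 0, 0, 0.005, -0.523, 0, 0.1], [0, 0, 0, 0.005, -0.523, -0.1, 0.1], [0, 0, 0, 0.005, -0.523, -0.2, 0.1], [0, 0, 0, 0.005, -0.523, -0.3, 0.1], [0, 0, 0, 0.005, -0.523, -0.4, 0.1], [0, 0, 0, 0.005, -0.523, -0.46, 0.1], [0, 0, 0, 0.005, -0.523, -0.46, 0.1], [0, 0, 0, 0.005, -0.523, -0.46, 0.1]]}}

```text
time: 11.65
tool_pos: [493.7, -142.1, 113.2]
orientation: [-2.451, -1.962, 0.002]
ft_force: [0.6, 0.7, -1.3]
width: 0.241
grip_force: 30.0
```

```bash
python3 - <<'E'
from h import *
s=ctrl.sense(); w=ctrl.snapshot("wrist")[:,:,::-1]; c=ctrl.snapshot("scene")[:,:,::-1]
print(s["time"],s["tool_pos"],s["orientation"],s["width"],s["ft_force"])
tip=s["tool_pos"]+[0,0,-49.5]
print("tip scene",proj("scene",tip),"hole scene",proj("scene",(494.3,-142.7,42)),"scene crop origin 310,150")
a=cv2.resize(c[150:250,310:410],(400,400),interpolation=cv2.INTER_CUBIC)
b=cv2.resize(w[150:350,208:408],(400,400),interpolation=cv2.INTER_CUBIC)
cv2.imwrite("pics/g2.png",np.hstack([a,b]))
E
```

```text
11.65 [ 493.7 -142.1  113.2] [-2.5 -2.   0. ] 0.24117351293110365 [ 0.6  0.7 -1.3]
tip scene [363.1 206.1] hole scene [362.8 214.6] scene crop origin 310,150
```

View pics/g2.png

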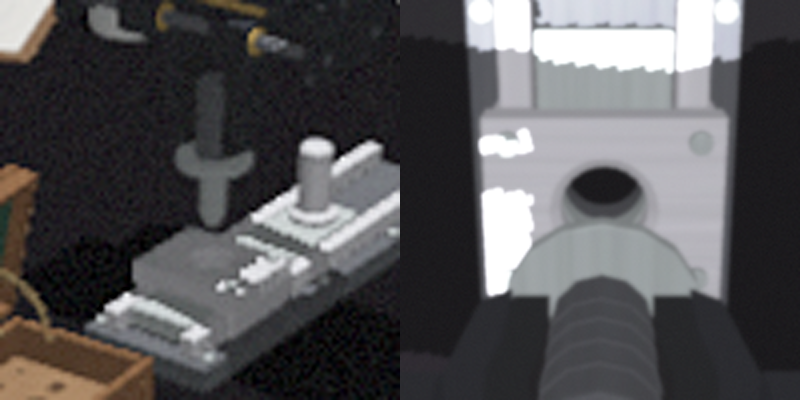

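The collar and the hole share one centre line in the wrist view (crop u 604 for both). In the scene view the tip at (363,206) stands over the hole at (361,215). Lowering while watching the force.

Call:
{"method": "play_rows", "body": {"deltas": [[0, 0, 0, 0, 0, -0.04, 0.1], [0, 0, 0, 0, 0, -0.08, 0.1], [0, 0, 0, 0, 0, -0.1, 0.1], [0, 0, 0, 0, 0, -0.115, 0.1], [0, 0, 0, 0, 0, -0.13, 0.1], [0, 0, 0, 0, 0, -0.13, 0.1]]}}

```text
time: 12.35
tool_pos: [493.9, -142.3, 74.1]
orientation: [-2.452, -1.962, 0.001]
ft_force: [-0.0, -0.0, -1.3]
width: 0.242
grip_force: 30.0
```

Call:
{"method": "play_rows", "body": {"deltas": [[0, 0, 0, 0, 0, -0.015, 0.1], [0, 0, 0, 0, 0, -0.03, 0.1], [0, 0, 0, 0, 0, -0.04, 0.1], [0, 0, 0, 0, 0, -0.05, 0.1], [0, 0, 0, 0, 0, -0.055, 0.1], [0, 0, 0, 0, 0, -0.055, 0.1]]}}

```text
time: 12.95
tool_pos: [494.2, -142.4, 58.1]
orientation: [-2.453, -1.963, 0.0]
ft_force: [-0.3, 0.3, -1.6]
width: 0.237
grip_force: 30.0
```

Call:
{"method": "play_rows", "body": {"deltas": [[0, 0, 0, 0, 0, -0.005, 0.1], [0, 0, 0, 0, 0, -0.009, 0.1], [0, 0, 0, 0, 0, -0.012, 0.1], [0, 0, 0, 0, 0, -0.012, 0.1]]}}

```text
time: 13.35
tool_pos: [494.3, -142.4, 54.7]
orientation: [-2.453, -1.963, 0.0]
ft_force: [-0.5, 0.7, -2.1]
width: 0.237
grip_force: 30.0
```

Call:
{"method": "play_rows", "body": {"deltas": [[0, 0, 0, 0, 0, 0, 0.35], [0, 0, 0, 0, 0, 0, 0.55], [0, 0, 0, 0, 0, 0, 0.6], [0, 0, 0, 0, 0, 0, 0.6], [0, 0, 0, 0, 0, 0.1, 0.6], [0, 0, 0, 0, 0, 0.2, 0.6], [0, 0, 0, 0, 0, 0.35, 0.6], [0, 0, 0, 0, 0, 0.5, 0.6], [0, 0, 0, 0, 0, 0.5, 0.6], [0, 0, 0, 0, 0, 0.5, 0.6]]}}

```text
time: 14.35
tool_pos: [495.5, -142.9, 206.6]
orientation: [2.45, 1.961, 0.003]
ft_force: [-0.0, 0.7, 0.1]
width: 0.601
grip_force: 0.0
```

```bash
python3 - <<'E'
from h import *
s=ctrl.sense(); w=ctrl.snapshot("wrist")[:,:,::-1]; c=ctrl.snapshot("scene")[:,:,::-1]
print(s["time"],s["tool_pos"],s["width"],s["ft_force"])
print("grip top scene pred",proj("scene",(494.3,-142.7,92)),"collar",proj("scene",(494.3,-142.7,47)),"crop origin 310,150; wrist pred", proj("wrist",(494.3,-142.7,92),s))
a=cv2.resize(c[150:250,310:410],(400,400),interpolation=cv2.INTER_CUBIC)
a2=cv2.resize(c[275:365,225:325],(400,360))[:200]
b=cv2.resize(w[120:320,208:408],(400,400),interpolation=cv2.INTER_CUBIC)
o=np.zeros((600,800,3),np.uint8); o[:400]=np.hstack([a,b]); o[400:,:400]=a2
cv2.imwrite("pics/g3.png",o)
E
```

```text
14.35 [ 495.5 -142.9  206.6] 0.6008298783501484 [-0.   0.7  0.1]
grip top scene pred [363.1 194.6] collar [362.8 212.6] crop origin 310,150; wrist pred [306.9 234.5]
```

View pics/g3.png

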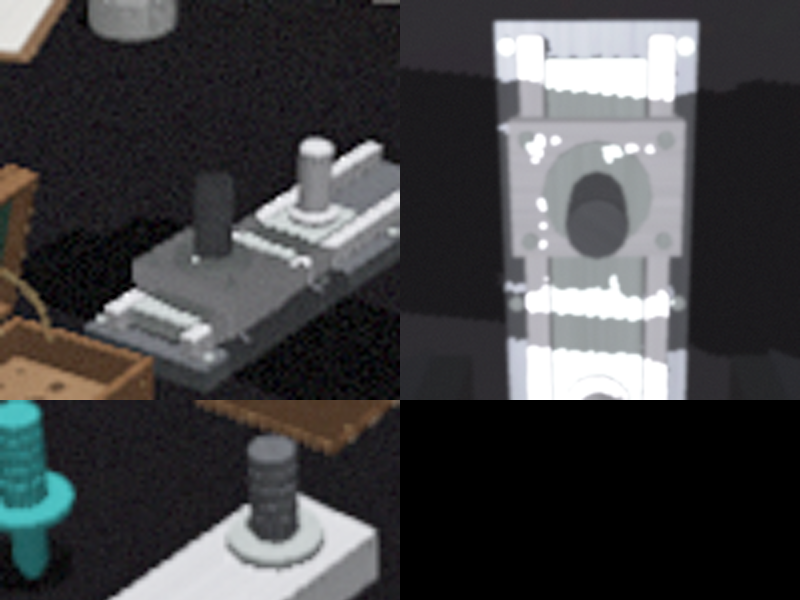

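The collar sits on the bridge and the pin is upright, with its grip top at scene (363,194.5) against a prediction of (363,194.6) for fully seated. The short pin is undisturbed and the gripper is clear. Handing in.

```bash
python3 -c "
from rig import ctrl
print(ctrl.sign_off())"
```

```text
the job is handed in; nothing more can be done
None
```

The job is handed in after about 14.5 s: the tongue is lined up to about 1 mm, the long pin is seated through both holes with its collar on the bridge, and the short pin still stands in the holder; no verdict came back.

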